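# Vibration check on a pump: wind the run timer, then hold the gauge on the marked spot

## Robot

A 6-joint arm with a two-finger parallel gripper is mounted at the origin on the work surface. World frame = base frame: x ahead of the robot, y to its left, z up, the work surface at z = 0. Lengths are in m, angles in rad, forces in N, time in s.
With the tool pointing down it reaches from about 0.275 to 0.85 m from the base axis. Payload 5.2 kg.
Tool frame: the origin (TCP) lies midway between the tips of the shut fingers; the grasp point (between the pads) lies 19 mm behind it; z points along the fingers, y is the line along which they close (so a half turn about z gives the same grasp; the last joint's range is limited). The gripper opens to 85 mm and grips with 20 to 120 N. Pads are 22 mm wide; open, the fingers measure 114 mm over their backs; the gripper's body (76 mm by 85 mm) begins 54 mm behind the grasp point. The pads swing forward as they close: fully open they stand 13 mm farther back than shut.
Start: joints at [-1.449, 0.259, 1.535, -0, 1.348, -0.203], TCP at [0.176, -0.521, 0.231] pointing down, gripper open.
Joint ranges: [-3.14, 3.14], [-0.91, 2.08], [0.19, 2.58], [-1.22, 4.36], [0.22, 2.71], [-3.12, 3.12]. Speed limits (rad/s): [2.57, 2.57, 3.14, 3.14, 3.14, 3.14].

## Interface

Orientations are given as a unit quaternion [w, x, y, z].
In Python, from rig import robot gives the robot as it stands.
- The arm moves only by the tool play_rows, never from a script. Its arguments are lists of equal length, an entry for each row: "delta_pos": the shift along the tool's x, y, z normalised to -1 to 1, where 1 is 0.4 m, a list of three; "dr": the turn, a rotation vector about the tool's x, y, z normalised to -1 to 1, where 1 is 180 degrees, a list of three; "jaw": the opening, from -1 (shut) to 1 (fully open), so that 0 is half open. In form: {"delta_pos": [[x, y, z], ...], "dr": [[rx, ry, rz], ...], "jaw": [jaw, ...]}. A call has 1 to 5 rows; each row is the pose to reach, as a shift and turn from the pose commanded when the call began, along the tool's axes at that moment, turning the shorter way round; what a row does not reach only later rows make up. A row lasts 1/12 s, in which the tool goes at most 41.7 mm and 7.16 degrees, less where a joint would pass 70% of its speed; a pose out of reach is approached as far as the arm can. A call with a number of a shift or a turn outside -1 to 1 is refused whole. A call with a gripper value outside its range is refused whole. The fingers move at their own pace and stop on an object; the grip force is fixed at half the most. Time passes only in rows, so rows that repeat a pose let the fingers close. It gives the time, the measured TCP pose, the force, the opening and the grip force at its end, in the units of the state.
- robot.sense(): the state, without advancing time (a new reading comes with each control period).
- robot.capture(name): name is "side" or "top" or "wrist"; returns (picture, depth): 420x560x3 uint8, red, green, blue; 420x560 float32, m along the optical axis (not along the pixel's ray), 0 where there is no reading.
- robot.calibration(name): a dict with "fx", "fy", "cx", "cy" (pixels), "position" and "orientation" of the camera in the world; the wrist camera has in their place "mount" (4x4, takes a point from camera to tool coordinates, whose origin is the TCP and whose axes are the flange's). Camera axes: x right, y down, z forward; pixel columns grow to the right and rows downward; lengths in m; the calibration is good to about 2 mm. The wrist camera is an equidistant fisheye: a pixel r from the principal point sees the ray r / f radians off the axis. A picture is of the moment at which its call begins: read the wrist's pose just before it. calibration takes no time and is no camera call.
- robot.sign_off(): hands the job in; it is judged then, once.
The state is a dict: "time": time; "joints": joint angles; "joint_vel": joint speeds; "tau": joint torques, N m; "ee_pos": TCP position; "eef_rot": TCP orientation; "wrist_force": force on the tool from outside, world axes, zero at the start; "moment": the same for the moment, N m; "finger_gap": finger opening in m; "gripper_force": force on a finger pad.
Only numpy, scipy, OpenCV 4.12 (cv2) and the standard library are available. Lean on these libraries where they do the work, as an engineer would, in place of code of your own. Each camera call takes 0.05 s, during which the arm holds its last target. There are 200 camera calls.

## Task

First wind the pump's red run-timer key clockwise all the way to its stop, in several part turns. Then lift the orange vibration gauge out of its black cradle and press its brass tip gently on the yellow spot on the pump's sloped pad, the gauge square to that face and the sprung tip pushed about half-way in. Finish while still holding the gauge there; do not disturb the mug, bottle and jar and do not jab the pump.

Things in the scene. Friction and masses are not known exactly. Their poses are not given: they have to be found in the camera images.
- unit: Pump unit, fixed, on a 160 x 300 mm steel base plate; origin at the centre of its underside, x and y along the plate's short and long sides, z up. A blue motor (96 mm across, 130 mm long, lying along y, top 116 mm high) on its -y half with the sloped aluminium pad on top; a grey timer box (95 x 100 mm, top 90 mm high, with a 3 mm dial) on its +y half, centred at y = +85 mm, with the red key upright on it.
- key_grip (a point): Centre of the red wing key's wing, on its vertical turning axis, 124 mm above the work surface. The wing is an upright plate 44 mm long (this frame's x), 10 mm thick (its y), 36 mm tall (z up), on a 16 mm shaft; its lower edge is 16 mm above the timer box. Its axes turn with the key.
- key (a joint): How far the key is wound, rad: grows clockwise seen from above, 0 unwound (wing along the unit's x axis), stop at 3.0. It resists with 0.08 Nm of friction plus a spring of 0.012 Nm per rad and stays where it is let go.
- spot (a point): Centre of the yellow marked disc (24 mm across, black dot in its middle) on the sloped aluminium pad (50 x 54 mm) of the pump, 136 mm above the work surface. This frame's z axis is the face's outward normal: it leans 0.35 rad (20 degrees) from vertical towards the unit's -x side. Its y axis is the unit's y axis and level.
- gauge_center (a point): Grip point of the gauge (about 0.15 kg), inside its orange upper part, which measures 44 mm (x) x 28 mm (y) x 85 mm (z). This point lies 120 mm above the brass tip's end along the gauge's axis (z), 40 mm below the body's top and 45 mm above its underside, at the middle of x and y. Below the body is a steel stem 16 mm across and 60 mm long, then the sprung brass tip. Standing in the cradle it is upright, this point 130 mm above the work surface.
- tip_point (a point): The end of the gauge's brass tip (10 mm across, rounded), on the gauge's axis. Its z axis points up along the gauge.
- tip (a joint): How far the sprung tip is pushed in, m: 0 out, 0.010 fully in; it sticks out 15 mm at 0. The spring takes 0.8 N to start and 400 N/m more (2.8 N half-way, 4.8 N fully in).
- cradle: Fixed black block 90 x 90 mm, 85 mm high, with a square 21 mm hole right down its middle in which the gauge's stem hangs, the orange body resting on the block's top. Origin at the centre of the underside.
- mug_mid (a point): Bystander: green mug 85 mm high, 76 mm across; the point is on its axis half-way up.
- bottle_mid (a point): Bystander: clear sample bottle with blue cap, 130 mm high, 54 mm across; the point is on its axis half-way up.
- jar_mid (a point): Bystander: amber jar 55 mm high, 48 mm across; the point is on its axis half-way up.
Not all that is in view belongs to the job. Of the things shaped like the part that bears gauge_center, the orange one is meant. Several things look just like the cradle: the one meant starts nearest to the robot's base.

How it is judged:
By the outcome, as a careful person would: the job done as asked, in the order asked, and still so for the second after the job is handed in, while the arm keeps its last pose, push and grip.
It also fails if it takes over 61 s, if anything falls off the work surface, if the arm or the gripper's body presses on something with over 40 N, if the wrist force passes 120 N, or if a joint passes its speed limit or range.

## Working session

There is one attempt and no reset: what is moved stays moved. The work goes in short steps, Python scripts to look and compute and a tool call to move; the robot and the scene stay as the last step left them, time stands still between calls to the robot, and variables do not carry over. Pictures are saved under pics/ and viewed, at most 10 in all, crops included, and the job is handed in when it is done.

Besides the shell and the picture viewer there is one more tool, called after ">>>" as name(argument=value, ...) on one line, values as JSON. play_rows: Moves the arm, as the interface text tells. Scaled input: -1 to 1 covers 0.4 m each way for a shift and 180 degrees each way for a turn. Its arguments: {"type":"object","properties":{"delta_pos":{"type":"array","items":{"type":"array","items":{"type":"number"}}},"dr":{"type":"array","items":{"type":"array","items":{"type":"number"}}},"jaw":{"type":"array","items":{"type":"number"}}},"required":["delta_pos","dr","jaw"]}

```bash
ls; mkdir -p pics
cat > h.py <<'E'
import numpy as np, cv2
from scipy.spatial.transform import Rotation as R
from rig import robot
def rot(q): return R.from_quat([q[1],q[2],q[3],q[0]])
def cap(n,save=None):
    p,d=robot.capture(n)
    if save: cv2.imwrite('pics/'+save,p[:,:,::-1])
    return p,d
def pts(n,d):
    "world xyz for every pixel of fixed cam"
    c=robot.calibration(n); v,u=np.mgrid[:d.shape[0],:d.shape[1]]
    P=np.stack([(u-c['cx'])/c['fx']*d,(v-c['cy'])/c['fy']*d,d],-1)
    return rot(c['orientation']).apply(P.reshape(-1,3)).reshape(P.shape)+c['position']
def ray(n,u,v,z):
    c=robot.calibration(n); o=np.array(c['position'])
    r=rot(c['orientation']).apply([(u-c['cx'])/c['fx'],(v-c['cy'])/c['fy'],1]); return o+r*(z-o[2])/r[2]
E
python3 - <<'E'
from h import *
for n in('top','side'):
    p,d=cap(n,n+'1.png'); np.save(n+'_d.npy',d); c=robot.calibration(n); print(n,c)
print(robot.calibration('wrist'));print(robot.sense())
E
```

```text
pics
top {'fx': 407.0925841684333, 'fy': 407.0925841684333, 'cx': 285.913961721829, 'cy': 210.79626369435067, 'position': array([0.52585431, 0.03328346, 0.88879334]), 'orientation': array([-0.01849621,  0.70966564, -0.70424753,  0.00824523])}
side {'fx': 411.1579986902824, 'fy': 411.1579986902824, 'cx': 271.3712666300919, 'cy': 212.61699388154688, 'position': array([ 0.37811354, -0.53940613,  0.85362203]), 'orientation': array([-0.3353569 ,  0.92900024, -0.14970066,  0.04565111])}
{'fx': 325.19226210127806, 'fy': 325.19226210127806, 'cx': 285.60567246641983, 'cy': 213.74528721480888, 'mount': array([[-6.16008354e-04, -9.49317714e-01, -3.14317513e-01,
         8.11379414e-02],
       [ 9.99999721e-01, -7.17804987e-04,  2.08123329e-04,
        -6.66777030e-04],
       [-4.23193841e-04, -3.14317297e-01,  9.49317891e-01,
        -1.41732624e-01],
       [ 0.00000000e+00,  0.00000000e+00,  0.00000000e+00,
         1.00000000e+00]])}
{'time': 0.1, 'joints': array([-1.44879568e+00,  2.59280773e-01,  1.53595028e+00,  1.70905910e-05,
        1.34798049e+00, -2.02795020e-01]), 'joint_vel': array([-4.40424121e-04, -1.25230350e-03, -2.08257878e-03, -2.27503823e-03,
        1.35986797e-03, -6.33730478e-05]), 'tau': array([ 2.42730028e-03, -4.46973181e+01, -2.91245252e+01, -2.91718170e-04,
        6.32640993e-03,  3.93433211e-06]), 'ee_pos': array([ 0.17548754, -0.5207739 ,  0.23056145]), 'eef_rot': array([-8.08450286e-04,  9.86842410e-01,  1.61683029e-01,  4.10162152e-05]), 'wrist_force': array([ 0.08184101, -0.32155982,  0.80665076]), 'moment': array([ 0.00265623,  0.0103172 , -0.01518436]), 'gripper_force': 0.0, 'finger_gap': 0.08541845413779042}
```

View pics/top1.png

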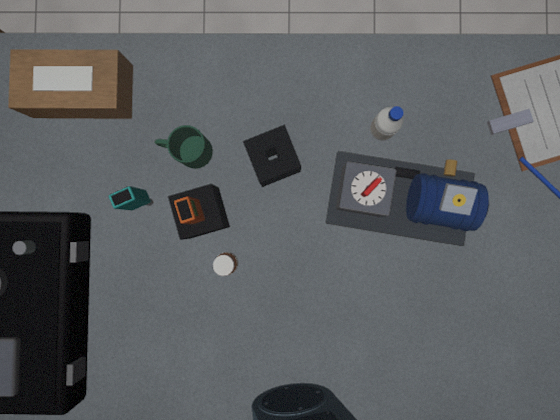

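View pics/side1.png

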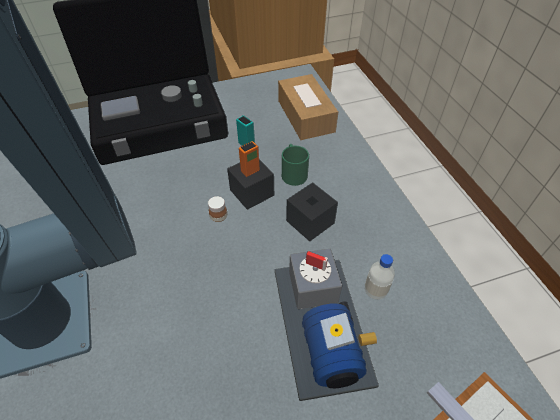

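Top view: the orange gauge is at (186,210) in the black cradle at (200,212). The lookalikes are the teal gauge at (128,198) and the empty cradle at (272,155). The red key is at (372,187) and the yellow spot at (459,200). I choose the orange gauge and the nearer cradle.

```bash
cat > m.py <<'E'
from h import *
def comp(mask):
    n,l,s,c=cv2.connectedComponentsWithStats(mask.astype(np.uint8)); i=1+np.argmax(s[1:,4]); return l==i
for n in('top','side'):
    p=cv2.imread(f'pics/{n}1.png'); d=np.load(n+'_d.npy'); W=pts(n,d); h=cv2.cvtColor(p,cv2.COLOR_BGR2HSV); H,S,V=h[...,0],h[...,1],h[...,2]
    def show(name,m,lo,hi):
        m=m&(d>0)&(W[...,2]>lo)&(W[...,2]<hi)
        if m.sum()<5: print(n,name,'none',m.sum());return
        m=comp(m); q=W[m]; r=cv2.minAreaRect(q[:,:2].astype(np.float32)*1000)
        print(n,name,m.sum(),'mean',q.mean(0).round(4),'z',np.percentile(q[:,2],[2,50,98]).round(4),'rect',np.round(r[0],1),np.round(r[1],1),round(r[2],1))
        return q
    show('key top',((H<6)|(H>174))&(S>150)&(V>80),.137,.16)
    show('key',((H<6)|(H>174))&(S>150)&(V>80),.1,.16)
    show('spot',(H>20)&(H<34)&(S>130)&(V>100),.12,.16)
    show('gauge top',(W[...,0]>.3)&(W[...,1]>.1)&(W[...,1]<.35),.160,.19)
    show('gauge',(H>5)&(H<18)&(S>150),.09,.19)
    show('cradle',(V<70)&(W[...,1]>.1)&(W[...,1]<.35)&(W[...,0]<.6),.08,.09)
    show('cradle2',(V<70)&(W[...,0]>.55),.08,.09)
    show('dialbox',(W[...,0]>.4)&(W[...,1]<.0),.086,.097)
    show('mug',(H>60)&(H<90)&(S>60)&(W[...,1]<.33),.04,.09)
    show('jar',(W[...,0]<.5)&(W[...,0]>.3)&(W[...,1]>.05)&(W[...,1]<.3)&(V>140)&(S<80),.04,.07)
    show('bottlecap',(H>105)&(H<125)&(S>150)&(W[...,0]>.62),.11,.14)
    show('plate',(W[...,0]>.4)&(W[...,1]<.0),.006,.03)
    q=show('pad',(S<60)&(V>90)&(W[...,1]<-.2),.12,.16)
    if q is not None:
        c=q.mean(0); u,s,vt=np.linalg.svd(q-c); nn=vt[2]*np.sign(vt[2,2]); print('normal',nn, np.degrees(np.arccos(nn[2])))
E
python3 m.py
```

```text
top key top 106 mean [ 0.6003 -0.1128  0.1422] z [0.1396 0.1423 0.1446] rect [ 601.3 -113.2] [ 9.1 40.6] 45.5
top key 108 mean [ 0.6    -0.1126  0.142 ] z [0.1378 0.1423 0.1446] rect [ 601.3 -113.2] [ 9.1 40.6] 45.5
top spot 102 mean [ 0.5766 -0.2732  0.1367] z [0.1322 0.1365 0.1416] rect [ 576.5 -273.3] [18.3 20.6] 1.4
top gauge top 418 mean [0.5546 0.2237 0.1702] z [0.1618 0.1707 0.1733] rect [554.7 225.3] [44.6 29.1] 17.5
top gauge 251 mean [0.5502 0.2205 0.1575] z [0.096  0.1695 0.1726] rect [554.  225.2] [43.2 29.2] 18.3
top cradle 1339 mean [0.5512 0.2185 0.0856] z [0.0828 0.0856 0.0885] rect [554.2 224.8] [88.9 89.4] 16.6
top cradle2 1885 mean [0.6701 0.0743 0.0857] z [0.0826 0.0857 0.0885] rect [670.5  74.8] [89.7 89.2] 22.5
top dialbox 2244 mean [ 0.6016 -0.113   0.0913] z [0.0872 0.0911 0.0956] rect [ 602.6 -114.4] [100.3  95.2] 81.2
top mug 600 mean [0.69   0.253  0.0717] z [0.0416 0.0753 0.0876] rect [695.3 254.9] [95.5 73.7] 51.9
top jar 332 mean [0.4459 0.174  0.0554] z [0.0525 0.0555 0.0579] rect [445.5 174.4] [40.9 39.8] 1.1
top bottlecap 130 mean [ 0.7398 -0.1606  0.
[... 1109 characters left out ...]
 1447 mean [ 0.5978 -0.1244  0.0907] z [0.0869 0.0905 0.095 ] rect [ 601.7 -117.2] [101.2  95.2] 81.2
side mug 638 mean [0.6872 0.2436 0.0653] z [0.0411 0.0656 0.0857] rect [692.7 249.6] [91.4 75. ] 48.1
side jar 166 mean [0.445  0.1718 0.0545] z [0.0515 0.0544 0.0574] rect [445.  172.4] [42.2 39.4] 37.6
side bottlecap 114 mean [ 0.7387 -0.165   0.1284] z [0.1173 0.1296 0.1326] rect [ 739.6 -163.3] [23.5 22.1] 60.2
side plate 3814 mean [ 0.5623 -0.2283  0.0123] z [0.0082 0.012  0.0227] rect [ 590.  -201.1] [300.  162.9] 81.0
side pad 699 mean [ 0.5777 -0.2773  0.1358] z [0.1257 0.1359 0.1448] rect [ 578.6 -274.9] [55.1 49.1] 80.9
normal [-0.33826922  0.02016781  0.94083324] 19.80803687544437
```

Run:
```python
import cv2
a=cv2.imread('pics/top1.png'); 
x=cv2.resize(a[150:250,100:250],(600,400),interpolation=cv2.INTER_CUBIC)
y=cv2.resize(a[140:250,320:500],(654,400),interpolation=cv2.INTER_CUBIC)
b=cv2.imread('pics/side1.png')
cv2.imwrite('pics/crop1.png',cv2.resize(cv2.hconcat([x,y]),(800,256)))
```

```text
(no output)
```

View pics/crop1.png

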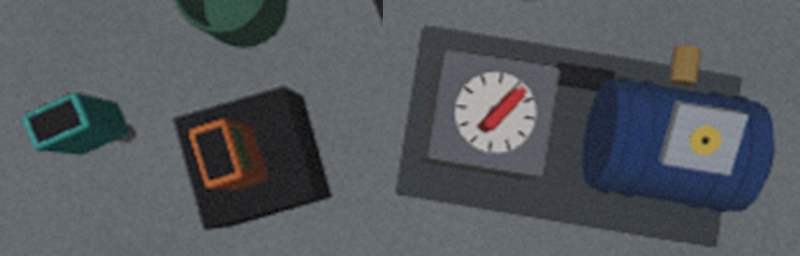

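The crop confirms it: the orange gauge stands in the near cradle (crop px 215,155). The key is about 0.62 rad wound, its wing at about -44.5° in the world; the unit's yaw is about -8.8°. The heights match the description (key top 0.142, spot 0.1365). I'm moving above the key and turning to match the wing.

>>> play_rows(delta_pos=[[0.08, -0.04, 0], [0.17, -0.08, 0], [0.26, -0.12, 0], [0.35, -0.16, 0], [0.44, -0.2, 0]], dr=[[0, 0, 0], [0, 0, 0], [0, 0, 0], [0, 0, 0], [0, 0, 0]], jaw=[1, 1, 1, 1, 1])

```text
time: 0.52
ee_pos: [0.3176, -0.3877, 0.2309]
eef_rot: [-0.0, 0.987, 0.161, -0.0]
wrist_force: [0.9, -1.1, 0.2]
finger_gap: 0.0854
gripper_force: 0.0
```

>>> play_rows(delta_pos=[[0.09, -0.04, 0], [0.18, -0.08, 0], [0.27, -0.12, 0], [0.36, -0.16, 0], [0.44, -0.2, 0]], dr=[[0, 0, 0], [0, 0, 0], [0, 0, 0], [0, 0, 0], [0, 0, 0]], jaw=[1, 1, 1, 1, 1])

```text
time: 0.93
ee_pos: [0.4594, -0.2553, 0.231]
eef_rot: [-0.0, 0.987, 0.162, -0.0]
wrist_force: [0.4, -1.8, 0.5]
finger_gap: 0.0855
gripper_force: 0.0
```

>>> play_rows(delta_pos=[[0.09, -0.04, 0], [0.18, -0.08, 0], [0.27, -0.12, 0], [0.36, -0.16, 0], [0.44, -0.2, 0]], dr=[[0, 0, 0], [0, 0, 0], [0, 0, 0], [0, 0, 0], [0, 0, 0]], jaw=[1, 1, 1, 1, 1])

```text
time: 1.35
ee_pos: [0.6007, -0.1233, 0.2308]
eef_rot: [-0.0, 0.987, 0.162, -0.0]
wrist_force: [-0.4, -1.3, 0.1]
finger_gap: 0.0852
gripper_force: 0.0
```

>>> play_rows(delta_pos=[[0, 0, 0], [0, 0, 0], [0, 0, 0], [0, 0, 0], [0, 0, 0]], dr=[[0, 0, -0.03], [0, 0, -0.06], [0, 0, -0.09], [0, 0, -0.12], [0, 0, -0.15]], jaw=[1, 1, 1, 1, 1])

```text
time: 1.77
ee_pos: [0.5991, -0.1249, 0.2306]
eef_rot: [-0.0, 0.921, 0.39, -0.0]
wrist_force: [-0.1, 0.5, -0.2]
finger_gap: 0.0856
gripper_force: 0.0
```

>>> play_rows(delta_pos=[[0, 0, 0], [0, 0, 0], [0, 0, 0], [0, 0, 0], [0, 0, 0]], dr=[[0, 0, -0.03], [0, 0, -0.06], [0, 0, -0.09], [0, 0, -0.12], [0, 0, -0.15]], jaw=[1, 1, 1, 1, 1])

```text
time: 2.18
ee_pos: [0.599, -0.1252, 0.2307]
eef_rot: [-0.001, 0.804, 0.594, -0.0]
wrist_force: [0.3, -0.0, -0.7]
finger_gap: 0.0856
gripper_force: 0.0
```

>>> play_rows(delta_pos=[[0, 0, 0], [0, 0, 0], [0, 0, 0], [0, 0, 0], [0, 0, 0]], dr=[[0, 0, -0.03], [0, 0, -0.06], [0, 0, -0.09], [0, 0, -0.12], [0, 0, -0.15]], jaw=[1, 1, 1, 1, 1])

```text
time: 2.6
ee_pos: [0.5991, -0.1252, 0.2307]
eef_rot: [-0.001, 0.644, 0.765, -0.0]
wrist_force: [-0.4, -1.2, -0.4]
finger_gap: 0.0852
gripper_force: 0.0
```

>>> play_rows(delta_pos=[[0, 0, 0], [0, 0, 0], [0, 0, 0], [0, 0, 0], [0, 0, 0]], dr=[[0, 0, -0.03], [0, 0, -0.06], [0, 0, -0.09], [0, 0, -0.12], [0, 0, -0.15]], jaw=[1, 1, 1, 1, 1])

```text
time: 3.02
ee_pos: [0.599, -0.1252, 0.2307]
eef_rot: [-0.001, 0.447, 0.894, -0.0]
wrist_force: [-0.5, -0.6, 0.4]
finger_gap: 0.0856
gripper_force: 0.0
```

```bash
cat >> h.py <<'E'
def wpts(d,s):
    c=robot.calibration('wrist'); v,u=np.mgrid[:d.shape[0],:d.shape[1]]
    x,y=u-c['cx'],v-c['cy']; r=np.hypot(x,y)+1e-9; t=np.tan(np.minimum(r/c['fx'],1.5))/r
    P=np.stack([x*t*d,y*t*d,d],-1).reshape(-1,3); M=c['mount']
    T=P@M[:3,:3].T+M[:3,3]
    return (rot(s['eef_rot']).apply(T)+s['ee_pos']).reshape(d.shape+(3,))
def big(m):
    n,l,s,c=cv2.connectedComponentsWithStats(m.astype(np.uint8)); return l==1+np.argmax(s[1:,4])
def rect(q):
    r=cv2.minAreaRect(q[:,:2].astype(np.float32)*1000); return [np.round(x,1) for x in r]
def go(s,p,yaw=None):
    "deltas in tool axes, normalised"
    A=rot(s['eef_rot']); print('dpos',(A.inv().apply(np.array(p)-s['ee_pos'])/.4).round(4))
    if yaw is not None:
        B=R.from_euler('z',yaw,degrees=True)*R.from_euler('x',180,degrees=True)
        print('dr',((A.inv()*B).as_rotvec()/np.pi).round(4))
E
cat > key.py <<'E'
from h import *
import sys
s=robot.sense(); p,d=cap('wrist',sys.argv[1]); W=wpts(d,s)
h=cv2.cvtColor(p,cv2.COLOR_RGB2HSV);H,S,V=[h[...,i] for i in range(3)]
red=((H<6)|(H>174))&(S>150)&(V>60)&(d>0)
k=big(red&(W[...,2]>.137)&(W[...,2]<.15)); print('keytop',k.sum(),W[k].mean(0).round(4),rect(W[k]))
k=big((W[...,2]>.085)&(W[...,2]<.097)&(d>0)); print('box',k.sum(),W[k].mean(0).round(4),rect(W[k]))
y=(H>20)&(H<34)&(S>130)&(W[...,2]>.12)&(W[...,2]<.15)&(d>0)
if y.sum()>20: k=big(y); print('spot',k.sum(),W[k].mean(0).round(4),rect(W[k]))
print(s['joints'].round(3)); A=rot(s['eef_rot']).as_matrix(); print('yaw',np.degrees(np.arctan2(A[1,0],A[0,0])),s['ee_pos'])
E
python3 key.py w1.png
```

```text
keytop 629 [ 0.5983 -0.1119  0.1409] [array([ 598.8, -112.4]), array([ 9.6, 38.3]), np.float64(46.7)]
box 9857 [ 0.5983 -0.1113  0.0901] [array([ 601.1, -114.6]), array([100.2,  95.2]), np.float64(81.0)]
[-0.388  0.371  1.378 -0.     1.394 -1.032]
yaw 126.87740457133981 [ 0.59904295 -0.12519094  0.23070981]
```

View pics/w1.png

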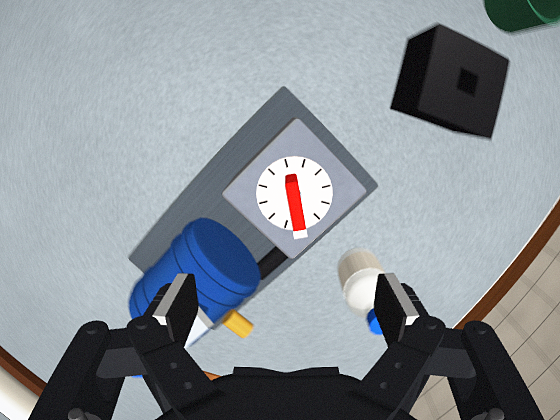

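The wrist view shows the key's red wing from (290,178) to (298,230), with a white end mark at (300,235). Its centre agrees with the timer box centre, so I take (0.6013,-0.1147) and wing yaw 136°. Descending onto it and closing.

>>> play_rows(delta_pos=[[0.018, 0.02, 0], [0.018, 0.02, 0.08], [0.018, 0.02, 0.16], [0.018, 0.02, 0.24], [0.018, 0.02, 0.31]], dr=[[0, 0, -0.025], [0, 0, -0.05], [0, 0, -0.05], [0, 0, -0.05], [0, 0, -0.05]], jaw=[1, 1, 1, 1, 1])

```text
time: 3.48
ee_pos: [0.6007, -0.1143, 0.1052]
eef_rot: [-0.001, 0.379, 0.925, -0.0]
wrist_force: [-0.3, -0.3, 0.2]
finger_gap: 0.0853
gripper_force: 0.0
```

>>> play_rows(delta_pos=[[0, 0, 0], [0, 0, 0], [0, 0, 0], [0, 0, 0], [0, 0, 0]], dr=[[0, 0, 0], [0, 0, 0], [0, 0, 0], [0, 0, 0], [0, 0, 0]], jaw=[-1, -1, -1, -1, -1])

```text
time: 3.9
ee_pos: [0.6029, -0.1153, 0.1096]
eef_rot: [0.002, 0.378, 0.926, 0.0]
wrist_force: [0.1, -0.1, 0.2]
finger_gap: 0.0256
gripper_force: 0.0
```

>>> play_rows(delta_pos=[[0, 0, 0], [0, 0, 0], [0, 0, 0], [0, 0, 0], [0, 0, 0]], dr=[[0, 0, 0], [0, 0, 0], [0, 0, 0], [0, 0, 0], [0, 0, 0]], jaw=[-1, -1, -1, -1, -1])

```text
time: 4.32
ee_pos: [0.6017, -0.1158, 0.1093]
eef_rot: [0.001, 0.378, 0.926, -0.001]
wrist_force: [-3.3, -2.6, 5.4]
finger_gap: 0.0088
gripper_force: 59.2
```

Gripped (gap 9 mm, 59 N). First part turn: 50° clockwise.

>>> play_rows(delta_pos=[[0, 0, 0], [0, 0, 0], [0, 0, 0], [0, 0, 0], [0, 0, 0]], dr=[[0, 0, 0.028], [0, 0, 0.056], [0, 0, 0.084], [0, 0, 0.112], [0, 0, 0.14]], jaw=[-1, -1, -1, -1, -1])

```text
time: 4.73
ee_pos: [0.6015, -0.116, 0.1092]
eef_rot: [0.001, 0.572, 0.82, -0.001]
wrist_force: [-3.9, -1.6, 6.6]
finger_gap: 0.0093
gripper_force: 59.2
```

>>> play_rows(delta_pos=[[0, 0, 0], [0, 0, 0], [0, 0, 0], [0, 0, 0], [0, 0, 0]], dr=[[0, 0, 0.028], [0, 0, 0.056], [0, 0, 0.084], [0, 0, 0.112], [0, 0, 0.14]], jaw=[-1, -1, -1, -1, -1])

```text
time: 5.15
ee_pos: [0.6011, -0.116, 0.1093]
eef_rot: [0.001, 0.737, 0.675, -0.001]
wrist_force: [-4.2, -4.0, 7.2]
finger_gap: 0.0094
gripper_force: 59.4
```

>>> play_rows(delta_pos=[[0, 0, 0], [0, 0, 0], [0, 0, 0], [0, 0, 0], [0, 0, 0]], dr=[[0, 0, 0], [0, 0, 0], [0, 0, 0], [0, 0, 0], [0, 0, 0]], jaw=[-1, -1, 1, 1, 1])

```text
time: 5.57
ee_pos: [0.6018, -0.1146, 0.1077]
eef_rot: [0.0, 0.736, 0.677, 0.0]
wrist_force: [-0.4, -0.2, 0.5]
finger_gap: 0.045
gripper_force: 0.0
```

>>> play_rows(delta_pos=[[0, 0, 0], [0, 0, 0], [0, 0, 0], [0, 0, 0], [0, 0, 0]], dr=[[0, 0, 0], [0, 0, 0], [0, 0, 0], [0, 0, 0], [0, 0, 0]], jaw=[1, 1, 1, 1, 1])

```text
time: 5.98
ee_pos: [0.6015, -0.1147, 0.1072]
eef_rot: [-0.0, 0.736, 0.677, -0.0]
wrist_force: [0.3, -0.8, 1.4]
finger_gap: 0.0853
gripper_force: 0.0
```

Released after the first part turn. Second part turn: re-grip and turn 45°, then release.

>>> play_rows(delta_pos=[[0, 0, 0], [0, 0, 0], [0, 0, 0], [0, 0, 0], [0, 0, 0]], dr=[[0, 0, 0], [0, 0, 0], [0, 0, 0], [0, 0, 0], [0, 0, 0]], jaw=[-1, -1, -1, -1, -1])

```text
time: 6.4
ee_pos: [0.6015, -0.1148, 0.1073]
eef_rot: [0.0, 0.736, 0.677, 0.0]
wrist_force: [0.0, 0.2, 0.2]
finger_gap: 0.0251
gripper_force: 0.0
```

>>> play_rows(delta_pos=[[0, 0, 0], [0, 0, 0], [0, 0, 0], [0, 0, 0], [0, 0, 0]], dr=[[0, 0, 0], [0, 0, 0], [0, 0, 0], [0, 0, 0], [0, 0, 0]], jaw=[-1, -1, -1, -1, -1])

```text
time: 6.82
ee_pos: [0.6012, -0.1147, 0.1074]
eef_rot: [-0.0, 0.736, 0.677, -0.0]
wrist_force: [-2.5, -0.0, 2.8]
finger_gap: 0.0094
gripper_force: 59.3
```

>>> play_rows(delta_pos=[[0, 0, 0], [0, 0, 0], [0, 0, 0], [0, 0, 0], [0, 0, 0]], dr=[[0, 0, 0.025], [0, 0, 0.05], [0, 0, 0.075], [0, 0, 0.1], [0, 0, 0.125]], jaw=[-1, -1, -1, -1, -1])

```text
time: 7.23
ee_pos: [0.6014, -0.1148, 0.1074]
eef_rot: [0.0, 0.855, 0.519, -0.0]
wrist_force: [-1.6, 0.1, 2.8]
finger_gap: 0.0096
gripper_force: 59.2
```

>>> play_rows(delta_pos=[[0, 0, 0], [0, 0, 0], [0, 0, 0], [0, 0, 0], [0, 0, 0]], dr=[[0, 0, 0.025], [0, 0, 0.05], [0, 0, 0.075], [0, 0, 0.1], [0, 0, 0.125]], jaw=[-1, -1, -1, -1, -1])

```text
time: 7.65
ee_pos: [0.6015, -0.1149, 0.1074]
eef_rot: [0.0, 0.94, 0.342, 0.0]
wrist_force: [-1.9, -0.6, 1.7]
finger_gap: 0.0092
gripper_force: 59.1
```

>>> play_rows(delta_pos=[[0, 0, 0], [0, 0, 0], [0, 0, 0], [0, 0, 0], [0, 0, 0]], dr=[[0, 0, 0], [0, 0, 0], [0, 0, 0], [0, 0, 0], [0, 0, 0]], jaw=[-1, -1, 1, 1, 1])

```text
time: 8.07
ee_pos: [0.6016, -0.1147, 0.1071]
eef_rot: [-0.0, 0.939, 0.344, 0.0]
wrist_force: [-0.7, -0.2, -0.3]
finger_gap: 0.0451
gripper_force: 0.0
```

>>> play_rows(delta_pos=[[0, 0, 0], [0, 0, 0], [0, 0, 0], [0, 0, 0], [0, 0, 0]], dr=[[0, 0, 0], [0, 0, 0], [0, 0, 0], [0, 0, 0], [0, 0, 0]], jaw=[1, 1, 1, 1, 1])

```text
time: 8.48
ee_pos: [0.6015, -0.1147, 0.1073]
eef_rot: [-0.0, 0.939, 0.344, 0.0]
wrist_force: [-0.4, -0.1, -0.5]
finger_gap: 0.0855
gripper_force: 0.0
```

Third part turn: grip and turn 36°. The stop should be about 5° further on.

>>> play_rows(delta_pos=[[0, 0, 0], [0, 0, 0], [0, 0, 0], [0, 0, 0], [0, 0, 0]], dr=[[0, 0, 0], [0, 0, 0], [0, 0, 0], [0, 0, 0], [0, 0, 0]], jaw=[-1, -1, -1, -1, -1])

```text
time: 8.9
ee_pos: [0.6015, -0.1147, 0.1073]
eef_rot: [-0.0, 0.939, 0.344, -0.0]
wrist_force: [0.4, 0.0, 0.1]
finger_gap: 0.0252
gripper_force: 0.0
```

>>> play_rows(delta_pos=[[0, 0, 0], [0, 0, 0], [0, 0, 0], [0, 0, 0], [0, 0, 0]], dr=[[0, 0, 0], [0, 0, 0], [0, 0, 0], [0, 0, 0], [0, 0, 0]], jaw=[-1, -1, -1, -1, -1])

```text
time: 9.32
ee_pos: [0.6016, -0.1148, 0.1074]
eef_rot: [0.0, 0.939, 0.344, 0.0]
wrist_force: [0.4, -0.0, 1.3]
finger_gap: 0.0094
gripper_force: 59.1
```

>>> play_rows(delta_pos=[[0, 0, 0], [0, 0, 0], [0, 0, 0], [0, 0, 0], [0, 0, 0]], dr=[[0, 0, 0.02], [0, 0, 0.04], [0, 0, 0.06], [0, 0, 0.08], [0, 0, 0.1]], jaw=[-1, -1, -1, -1, -1])

```text
time: 9.73
ee_pos: [0.6017, -0.115, 0.1074]
eef_rot: [0.0, 0.982, 0.191, 0.0]
wrist_force: [-0.5, -1.4, 1.8]
finger_gap: 0.0093
gripper_force: 59.1
```

>>> play_rows(delta_pos=[[0, 0, 0], [0, 0, 0], [0, 0, 0], [0, 0, 0], [0, 0, 0]], dr=[[0, 0, 0.02], [0, 0, 0.04], [0, 0, 0.06], [0, 0, 0.08], [0, 0, 0.1]], jaw=[-1, -1, -1, -1, -1])

```text
time: 10.15
ee_pos: [0.6017, -0.1152, 0.1074]
eef_rot: [0.0, 0.999, 0.035, 0.0]
wrist_force: [0.2, -0.8, 0.1]
finger_gap: 0.0093
gripper_force: 59.1
```

```bash
cat > st.py <<'E'
from h import *
s=robot.sense(); A=rot(s['eef_rot']).as_matrix(); print('yaw',np.degrees(np.arctan2(A[1,0],A[0,0])).round(2),'pos',s['ee_pos'].round(4),'F',s['wrist_force'].round(2),'M',s['moment'].round(3),'tau6',s['tau'][5].round(3),'j',s['joints'].round(2),'t',s['time'])
E
python3 st.py
```

```text
yaw 4.04 pos [ 0.6017 -0.1152  0.1074] F [ 0.25 -0.84  0.1 ] M [-0.205 -0.058  0.068] tau6 -0.869 j [-0.37  0.47  1.54 -0.    1.13  1.13] t 10.15
```

>>> play_rows(delta_pos=[[0, 0, 0], [0, 0, 0], [0, 0, 0], [0, 0, 0], [0, 0, 0]], dr=[[0, 0, 0.007], [0, 0, 0.014], [0, 0, 0.021], [0, 0, 0.025], [0, 0, 0.025]], jaw=[-1, -1, -1, -1, -1])

```text
time: 10.57
ee_pos: [0.6017, -0.1152, 0.1074]
eef_rot: [0.0, 1.0, -0.003, 0.0]
wrist_force: [0.6, -3.2, 0.7]
finger_gap: 0.0092
gripper_force: 59.1
```

```bash
python3 st.py
```

```text
yaw -0.32 pos [ 0.6017 -0.1152  0.1074] F [ 0.57 -3.24  0.75] M [-0.639 -0.126 -0.043] tau6 0.189 j [-0.37  0.47  1.54 -0.    1.13  1.21] t 10.5667
```

>>> play_rows(delta_pos=[[0, 0, 0], [0, 0, 0], [0, 0, 0], [0, 0, 0], [0, 0, 0]], dr=[[0, 0, 0.005], [0, 0, 0.01], [0, 0, 0.014], [0, 0, 0.014], [0, 0, 0.014]], jaw=[-1, -1, -1, -1, -1])

```text
time: 10.98
ee_pos: [0.6017, -0.1152, 0.1075]
eef_rot: [0.001, 1.0, -0.024, 0.0]
wrist_force: [1.6, -5.7, 0.6]
finger_gap: 0.0091
gripper_force: 63.0
```

```bash
python3 st.py
```

```text
yaw -2.76 pos [ 0.6017 -0.1152  0.1075] F [ 1.6  -5.71  0.61] M [-0.773 -0.199  0.958] tau6 1.001 j [-0.37  0.47  1.54 -0.    1.13  1.25] t 10.9833
```

The moment jumped to 0.96 Nm, so the key is at its stop. Releasing, rising and checking.

>>> play_rows(delta_pos=[[0, 0, 0], [0, 0, 0], [0, 0, 0], [0, 0, 0], [0, 0, 0]], dr=[[0, 0, 0], [0, 0, 0], [0, 0, 0], [0, 0, 0], [0, 0, 0]], jaw=[1, 1, 1, 1, 1])

```text
time: 11.4
ee_pos: [0.6012, -0.1142, 0.1071]
eef_rot: [-0.0, 1.0, -0.025, -0.0]
wrist_force: [-0.7, -0.3, 0.6]
finger_gap: 0.0692
gripper_force: 0.0
```

>>> play_rows(delta_pos=[[0, 0, 0], [0, 0, 0], [0, 0, 0], [0, 0, 0], [0, 0, 0]], dr=[[0, 0, 0], [0, 0, 0], [0, 0, 0], [0, 0, 0], [0, 0, 0]], jaw=[1, 1, 1, 1, 1])

```text
time: 11.82
ee_pos: [0.6015, -0.1148, 0.1073]
eef_rot: [-0.0, 1.0, -0.025, -0.0]
wrist_force: [0.0, -0.1, -0.8]
finger_gap: 0.0855
gripper_force: 0.0
```

>>> play_rows(delta_pos=[[0, 0, -0.07], [0, 0, -0.15], [0, 0, -0.25], [0, 0, -0.35], [0, 0, -0.4]], dr=[[0, 0, 0], [0, 0, 0], [0, 0, 0], [0, 0, 0], [0, 0, 0]], jaw=[1, 1, 1, 1, 1])

```text
time: 12.23
ee_pos: [0.603, -0.1153, 0.273]
eef_rot: [0.001, 1.0, -0.024, 0.003]
wrist_force: [1.1, -0.3, 0.5]
finger_gap: 0.0855
gripper_force: 0.0
```

```bash
python3 key.py w2.png; python3 st.py
```

```text
keytop 461 [ 0.6048 -0.1147  0.1408] [array([ 604.3, -114.6]), array([ 9.5, 38.7]), np.float64(89.3)]
box 7597 [ 0.6052 -0.1149  0.09  ] [array([ 601.8, -114.7]), array([100.6,  95.2]), np.float64(80.8)]
spot 268 [ 0.5759 -0.2734  0.1356] [array([ 576.1, -273.5]), array([21.1, 22.4]), np.float64(0.5)]
[-0.37   0.348  1.31   0.     1.477  1.249]
yaw -2.8054425124208464 [ 0.60296563 -0.11525371  0.27302942]
yaw -2.8 pos [ 0.6042 -0.1157  0.276 ] F [ 1.84 -0.41  2.56] M [-0.033 -0.023 -0.014] tau6 0.0 j [-0.37  0.35  1.31  0.    1.48  1.25] t 12.2833
```

View pics/w2.png

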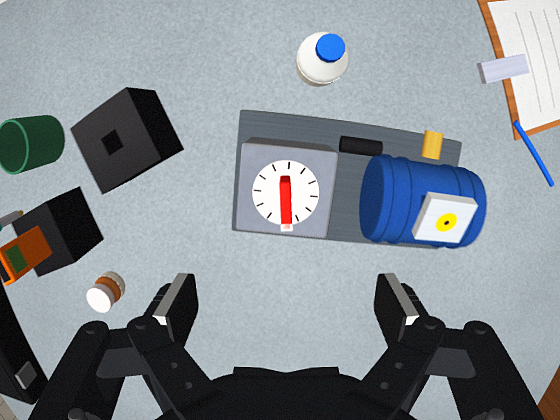

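The wing is now at -0.7° with the white mark at the near end (286,226), so the key is 3.0 rad wound. Next I move above the orange gauge.

>>> play_rows(delta_pos=[[-0.01, -0.07, 0], [-0.03, -0.15, 0], [-0.05, -0.24, 0], [-0.065, -0.33, 0], [-0.08, -0.42, 0]], dr=[[0, 0, 0], [0, 0, 0], [0, 0, 0], [0, 0, 0], [0, 0, 0]], jaw=[1, 1, 1, 1, 1])

```text
time: 12.7
ee_pos: [0.5771, 0.0559, 0.2671]
eef_rot: [-0.0, 1.0, -0.025, -0.0]
wrist_force: [0.0, 0.0, 0.4]
finger_gap: 0.0854
gripper_force: 0.0
```

>>> play_rows(delta_pos=[[-0.02, -0.09, 0], [-0.035, -0.18, 0], [-0.05, -0.27, 0], [-0.07, -0.36, 0], [-0.085, -0.42, 0]], dr=[[0, 0, 0], [0, 0, 0], [0, 0, 0], [0, 0, 0], [0, 0, 0]], jaw=[1, 1, 1, 1, 1])

```text
time: 13.12
ee_pos: [0.5509, 0.2273, 0.267]
eef_rot: [-0.001, 1.0, -0.024, -0.0]
wrist_force: [0.3, 0.3, 0.4]
finger_gap: 0.0856
gripper_force: 0.0
```

>>> play_rows(delta_pos=[[0, 0, 0], [0, 0, 0], [0, 0, 0], [0, 0, 0], [0, 0, 0]], dr=[[0, 0, -0.03], [0, 0, -0.06], [0, 0, -0.09], [0, 0, -0.11], [0, 0, -0.11]], jaw=[1, 1, 1, 1, 1])

```text
time: 13.53
ee_pos: [0.5518, 0.2242, 0.2669]
eef_rot: [0.0, 0.989, 0.149, -0.0]
wrist_force: [0.4, 0.5, 0.5]
finger_gap: 0.0854
gripper_force: 0.0
```

```bash
cat > g.py <<'E'
from h import *
s=robot.sense(); p,d=cap('wrist','w3.png'); W=wpts(d,s)
X,Y,Z=W[...,0],W[...,1],W[...,2]; near=(abs(X-.554)<.08)&(abs(Y-.224)<.08)&(d>0)
k=big(near&(Z>.155)&(Z<.18)); print('gauge top',k.sum(),np.median(Z[k]),rect(W[k]))
k=big(near&(Z>.078)&(Z<.092)); print('cradle',k.sum(),np.median(Z[k]),rect(W[k]))
E
python3 g.py; python3 st.py
```

```text
gauge top 2008 0.1691827629940678 [array([553.8, 225.8]), array([43.4, 28.5]), np.float64(18.1)]
cradle 5292 0.08404043182075466 [array([553.2, 225.7]), array([90.5, 90.9]), np.float64(16.6)]
yaw 16.92 pos [0.5518 0.2242 0.267 ] F [-0.63 -0.63  0.23] M [ 0.01  -0.02   0.019] tau6 -0.481 j [0.2  0.32 1.36 0.   1.46 1.47] t 13.5833
```

View pics/w3.png

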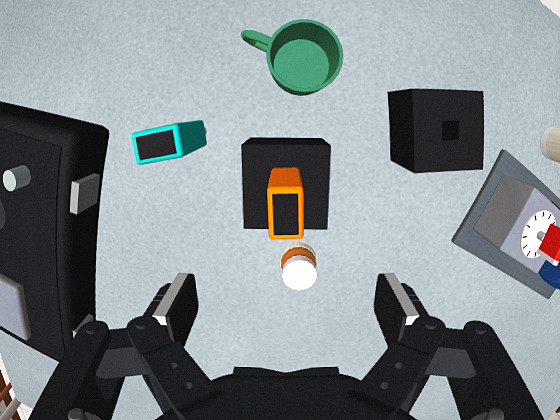

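The gauge is at (285,210) in the wrist view, upright in the near cradle, at (0.554,0.2255) with yaw about 17°. Descending and gripping.

>>> play_rows(delta_pos=[[0.006, -0.002, 0.07], [0.006, -0.002, 0.15], [0.006, -0.002, 0.23], [0.006, -0.002, 0.31], [0.006, -0.002, 0.37]], dr=[[0, 0, 0], [0, 0, 0], [0, 0, 0], [0, 0, 0], [0, 0, 0]], jaw=[1, 1, 1, 1, 1])

```text
time: 14.0
ee_pos: [0.5528, 0.2251, 0.1165]
eef_rot: [0.0, 0.989, 0.146, -0.001]
wrist_force: [-0.8, -0.1, -0.1]
finger_gap: 0.0854
gripper_force: 0.0
```

>>> play_rows(delta_pos=[[0, 0, 0.02], [0, 0, 0.022], [0, 0, 0.022], [0, 0, 0.022], [0, 0, 0.022]], dr=[[0, 0, 0], [0, 0, 0], [0, 0, 0], [0, 0, 0], [0, 0, 0]], jaw=[1, -1, -1, -1, -1])

```text
time: 14.42
ee_pos: [0.5555, 0.2259, 0.1127]
eef_rot: [-0.0, 0.989, 0.148, 0.002]
wrist_force: [0.4, 0.5, -0.2]
finger_gap: 0.0388
gripper_force: 0.0
```

>>> play_rows(delta_pos=[[0, 0, 0], [0, 0, 0], [0, 0, 0], [0, 0, 0], [0, 0, 0]], dr=[[0, 0, 0], [0, 0, 0], [0, 0, 0], [0, 0, 0], [0, 0, 0]], jaw=[-1, -1, -1, -1, -1])

```text
time: 14.83
ee_pos: [0.5553, 0.2258, 0.1125]
eef_rot: [-0.0, 0.989, 0.148, 0.002]
wrist_force: [-0.5, 0.1, 6.1]
finger_gap: 0.0273
gripper_force: 54.2
```

```bash
python3 st.py
```

```text
yaw 16.98 pos [0.5553 0.2258 0.1125] F [-0.46  0.12  6.13] M [-0.04   0.152 -0.034] tau6 -0.021 j [ 0.2   0.44  1.57 -0.    1.12  1.47] t 14.8333
```

Gripped (27 mm). Lifting straight up.

>>> play_rows(delta_pos=[[0, 0, -0.03], [0, 0, -0.09], [0, 0, -0.16], [0, 0, -0.23], [0, 0, -0.29]], dr=[[0, 0, 0], [0, 0, 0], [0, 0, 0], [0, 0, 0], [0, 0, 0]], jaw=[-1, -1, -1, -1, -1])

```text
time: 15.25
ee_pos: [0.5541, 0.2256, 0.2286]
eef_rot: [-0.0, 0.989, 0.148, 0.001]
wrist_force: [0.4, -0.6, -1.4]
finger_gap: 0.0273
gripper_force: 54.0
```

>>> play_rows(delta_pos=[[0, 0, -0.06], [0, 0, -0.12], [0, 0, -0.18], [0, 0, -0.22], [0, 0, -0.24]], dr=[[0, 0, 0], [0, 0, 0], [0, 0, 0], [0, 0, 0], [0, 0, 0]], jaw=[-1, -1, -1, -1, -1])

```text
time: 15.67
ee_pos: [0.5547, 0.2257, 0.3257]
eef_rot: [-0.0, 0.989, 0.148, 0.002]
wrist_force: [-0.5, -0.5, -1.8]
finger_gap: 0.0272
gripper_force: 54.1
```

Run:
```python
from h import *
s=robot.sense(); p,d=cap('wrist','w4.png'); print(s['ee_pos'],s['finger_gap'],s['wrist_force'])
# tip in tool coordinates: project expected
c=robot.calibration('wrist'); M=np.linalg.inv(c['mount'])
for P in ([0,0,.1025],[0,0,.0425],[0,0,.03]):
    q=M[:3,:3]@P+M[:3,3]; th=np.arctan2(np.hypot(q[0],q[1]),q[2]); f=np.arctan2(q[1],q[0]); print(P,c['cx']+c['fx']*th*np.cos(f),c['cy']+c['fx']*th*np.sin(f),'depth',q[2])
```

```text
[0.55470713 0.22574344 0.32568901] 0.02719785995703813 [-0.53558555 -0.47032176 -1.8188193 ]
[0, 0, 0.1025] 286.39477804832643 214.04736789867073 depth 0.2573509352055208
[0, 0, 0.0425] 286.6552619833084 244.6429865916205 depth 0.20039166621038274
[0, 0, 0.03] 286.7278540359864 253.26816700193746 depth 0.18852515183639562
```

View pics/w4.png

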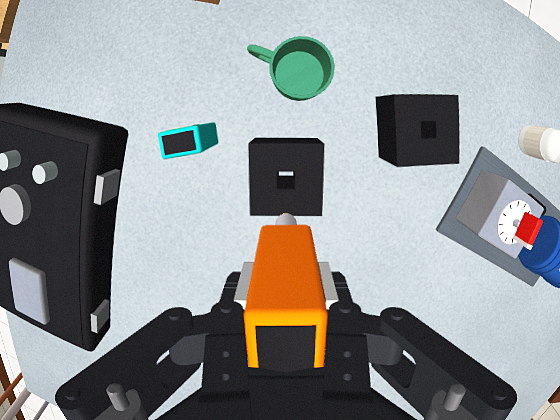

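The gauge is lifted clear: the stem tip shows at (286,216) and the cradle hole is empty at (286,180). Carrying it at height towards the pad.

>>> play_rows(delta_pos=[[-0.02, 0.05, 0], [-0.045, 0.12, 0], [-0.075, 0.2, 0], [-0.11, 0.29, 0], [-0.145, 0.38, 0]], dr=[[0, 0, 0], [0, 0, 0], [0, 0, 0], [0, 0, 0], [0, 0, 0]], jaw=[-1, -1, -1, -1, -1])

```text
time: 16.13
ee_pos: [0.542, 0.0622, 0.321]
eef_rot: [-0.0, 0.989, 0.148, -0.001]
wrist_force: [0.3, -0.9, -2.2]
finger_gap: 0.0273
gripper_force: 54.1
```

>>> play_rows(delta_pos=[[-0.03, 0.08, 0], [-0.06, 0.16, 0], [-0.09, 0.24, 0], [-0.12, 0.32, 0], [-0.15, 0.4, 0]], dr=[[0, 0, 0], [0, 0, 0], [0, 0, 0], [0, 0, 0], [0, 0, 0]], jaw=[-1, -1, -1, -1, -1])

```text
time: 16.55
ee_pos: [0.5314, -0.1087, 0.3211]
eef_rot: [-0.001, 0.989, 0.148, -0.001]
wrist_force: [0.1, 1.3, -1.8]
finger_gap: 0.0273
gripper_force: 54.1
```

>>> play_rows(delta_pos=[[-0.03, 0.09, 0], [-0.06, 0.18, 0], [-0.1, 0.26, 0], [-0.125, 0.33, 0], [-0.14, 0.37, 0]], dr=[[0, 0, 0], [0, 0, 0], [0, 0, 0], [0, 0, 0], [0, 0, 0]], jaw=[-1, -1, -1, -1, -1])

```text
time: 16.97
ee_pos: [0.5209, -0.2684, 0.3206]
eef_rot: [-0.0, 0.989, 0.146, -0.001]
wrist_force: [-0.4, -0.2, -2.1]
finger_gap: 0.0276
gripper_force: 54.1
```

```bash
cat > t.py <<'E'
from h import *
import sys
yaw=np.radians(-8.9); a=.35
ux=np.array([np.cos(yaw),np.sin(yaw),0]); uy=np.array([-np.sin(yaw),np.cos(yaw),0]); z=np.array([0,0,1.])
n=np.cos(a)*z-np.sin(a)*ux
B=R.from_matrix(np.stack([np.cos(a)*ux+np.sin(a)*z,-uy,-n],1))
spot=np.array([.5765,-.2737,.136])
off=np.array([-.0012,0,.1025])  # tip in tool
def plan(h,off=off):
    s=robot.sense(); A=rot(s['eef_rot'])
    p=spot+h*n-B.apply(off)
    print('target',p.round(4),'dpos',(A.inv().apply(p-s['ee_pos'])/.4).round(4),'dr',((A.inv()*B).as_rotvec()/np.pi).round(4))
    tip=s['ee_pos']+A.apply(off); e=tip-spot
    print('tip now',tip.round(4),'height',e@n,'lat ux',e@ux/np.cos(a) if 0 else e@B.apply([1,0,0]),'lat uy',e@uy,'F.n',s['wrist_force']@n,'t',s['time'])
if __name__=='__main__': plan(float(sys.argv[1]))
E
python3 t.py .05
```

```text
target [ 0.526  -0.2658  0.2797] dpos [ 0.0142 -0.0025  0.1024] dr [-0.0252  0.1103  0.1414]
tip now [ 0.5195 -0.2687  0.2181] height 0.09673182845478695 lat ux -0.025453150017017853 lat uy -0.003877739561006628 F.n -1.8425661302255976 t 16.9667
```

>>> play_rows(delta_pos=[[0, 0, 0.01], [0.005, 0, 0.03], [0.01, 0, 0.06], [0.014, 0, 0.085], [0.014, -0.002, 0.102]], dr=[[-0.005, 0.022, 0.028], [-0.01, 0.044, 0.056], [-0.015, 0.066, 0.084], [-0.02, 0.088, 0.112], [-0.025, 0.11, 0.141]], jaw=[-1, -1, -1, -1, -1])

```text
time: 17.38
ee_pos: [0.5267, -0.2621, 0.2797]
eef_rot: [0.012, 0.982, -0.077, 0.175]
wrist_force: [0.7, 0.8, -1.9]
finger_gap: 0.0275
gripper_force: 54.1
```

>>> play_rows(delta_pos=[[0, 0, 0], [0, 0, 0], [0, 0, 0]], dr=[[0, 0, 0], [0, 0, 0], [0, 0, 0]], jaw=[-1, -1, -1])

```text
time: 17.63
ee_pos: [0.5279, -0.2631, 0.2827]
eef_rot: [0.014, 0.982, -0.073, 0.174]
wrist_force: [0.3, -0.7, -1.6]
finger_gap: 0.0272
gripper_force: 54.1
```

```bash
python3 t.py .05
python3 - <<'E'
from t import *
s=robot.sense(); A=rot(s['eef_rot'])
ims=[]
for nme in('top','side'):
    p,d=cap(nme); W=pts(nme,d); np.save(nme+'_d2.npy',d); cv2.imwrite(f'pics/{nme}2.png',p[:,:,::-1])
    c=robot.calibration(nme); 
    def pr(P):
        q=rot(c['orientation']).inv().apply(P-c['position']); return c['cx']+c['fx']*q[0]/q[2],c['cy']+c['fy']*q[1]/q[2]
    print(nme,'pred tip px',pr(s['ee_pos']+A.apply(off)),'spot px',pr(spot),'stem top px',pr(s['ee_pos']+A.apply([-.0012,0,.0275])))
    u,v=map(int,pr(spot)); x0,y0=max(0,min(u-70,420)),max(0,min(v-60,300))
    cr=p[y0:y0+120,x0:x0+140,::-1]; print('crop',x0,y0); ims.append(cv2.resize(cr,(400,343),interpolation=cv2.INTER_CUBIC))
cv2.imwrite('pics/c2.png',cv2.hconcat(ims))
E
```

```text
target [ 0.526  -0.2658  0.2797] dpos [-0.0061  0.0073  0.0059] dr [-0.0004 -0.0004  0.0022]
tip now [ 0.5616 -0.2683  0.186 ] height 0.05234589267282732 lat ux 0.002558754617631793 lat uy 0.00306106670800481 F.n -1.6524248308980152 t 17.6333
top pred tip px (np.float64(467.52454360178774), np.float64(206.78017127821084)) spot px (np.float64(458.693955568447), np.float64(200.02395704123217)) stem top px (np.float64(484.8212471847235), np.float64(221.10683638930925))
crop 388 140
side pred tip px (np.float64(329.65926148863906), np.float64(317.2502266770178)) spot px (np.float64(335.79503266530594), np.float64(329.53838307638637)) stem top px (np.float64(318.0621469409904), np.float64(300.38092988655126))
crop 265 269
```

View pics/c2.png

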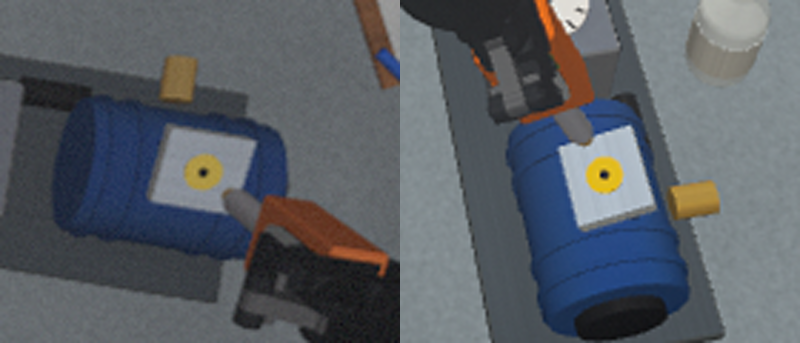

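The tip is 52 mm off the face: seen at top-view px (467,208) and side-view px (331,318), within 2 px of the prediction. The spot is where I computed it. Closing to about 12 mm.

>>> play_rows(delta_pos=[[-0.006, 0.007, 0.02], [-0.006, 0.007, 0.05], [-0.006, 0.007, 0.08], [-0.006, 0.007, 0.1], [-0.006, 0.007, 0.1]], dr=[[0, 0, 0], [0, 0, 0], [0, 0, 0], [0, 0, 0], [0, 0, 0]], jaw=[-1, -1, -1, -1, -1])

```text
time: 18.15
ee_pos: [0.5381, -0.2669, 0.2409]
eef_rot: [0.012, 0.982, -0.074, 0.173]
wrist_force: [-0.4, 0.7, -2.1]
finger_gap: 0.0274
gripper_force: 54.1
```

>>> play_rows(delta_pos=[[0, 0, 0], [0, 0, 0], [0, 0, 0]], dr=[[0, 0, 0], [0, 0, 0], [0, 0, 0]], jaw=[-1, -1, -1])

```text
time: 18.4
ee_pos: [0.5385, -0.2676, 0.2441]
eef_rot: [0.014, 0.982, -0.074, 0.175]
wrist_force: [0.3, 0.7, -1.8]
finger_gap: 0.0274
gripper_force: 54.1
```

```bash
python3 t.py .005
cat > chk.py <<'E'
from t import *
import sys
s=robot.sense(); A=rot(s['eef_rot']); ims=[]
for nme in('top','side'):
    p,d=cap(nme); W=pts(nme,d); c=robot.calibration(nme)
    def pr(P):
        q=rot(c['orientation']).inv().apply(P-c['position']); return np.array([c['cx']+c['fx']*q[0]/q[2],c['cy']+c['fy']*q[1]/q[2]])
    print(nme,'tip',pr(s['ee_pos']+A.apply(off)).round(1),'spot',pr(spot).round(1),'axis30',pr(s['ee_pos']+A.apply([-.0012,0,.03])).round(1))
    # stem points in tool frame
    T=A.inv().apply((W-s['ee_pos']).reshape(-1,3)).reshape(W.shape)
    m=(d>0)&(np.hypot(T[...,0],T[...,1])<.02)
    for lo,hi in((.03,.05),(.05,.07),(.07,.086),(.09,.1)):
        k=m&(T[...,2]>lo)&(T[...,2]<hi)
        v=rot(c['orientation']).inv()  # silhouette centre across image axis
        if k.sum()>3: print('  slab',lo,k.sum(),'tool x',np.percentile(T[k][:,0],[3,97]).round(4),'y',np.percentile(T[k][:,1],[3,97]).round(4))
    u,v=map(int,pr(spot)); x0,y0=min(u-35,480),v-35
    cr=p[y0:y0+60,x0:x0+70,::-1]; print('crop',x0,y0); ims.append(cv2.resize(cr,(400,343),interpolation=cv2.INTER_CUBIC))
cv2.imwrite('pics/'+sys.argv[1],cv2.hconcat(ims))
E
python3 chk.py c3.png
```

```text
target [ 0.5412 -0.2682  0.2374] dpos [0.0006 0.0003 0.0182] dr [-0.0003 -0.0008  0.0014]
tip now [ 0.5723 -0.2729  0.1475] height 0.012289145740165744 lat ux -1.9485763436721468e-05 lat uy 0.00019409617970249458 F.n -1.7198939650537561 t 18.4
top tip [460.9 201.9] spot [458.7 200. ] axis30 [475.8 214.4]
  slab 0.03 19 tool x [-0.0063  0.0048] y [-0.0094 -0.0058]
  slab 0.05 49 tool x [-0.0069  0.0063] y [-0.0091 -0.0019]
  slab 0.07 39 tool x [-0.0059  0.0063] y [-0.0091  0.0009]
crop 423 165
side tip [334.2 327.1] spot [335.8 329.5] axis30 [323.8 312.3]
  slab 0.03 19 tool x [-0.0072  0.0038] y [0.0059 0.0094]
  slab 0.05 43 tool x [-0.0082  0.0059] y [0.0022 0.009 ]
  slab 0.07 35 tool x [-0.0078  0.0058] y [0.0006 0.0088]
crop 300 294
```

View pics/c3.png

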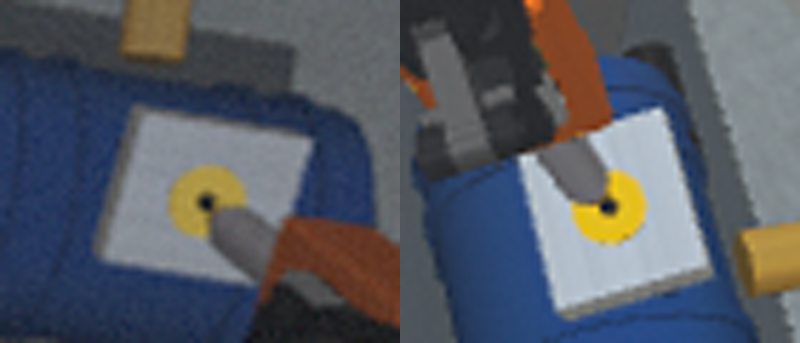

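The tip is aimed at the black dot in both views: crop px (210,208) top, (607,203) side. It is about 12 mm off. Advancing slowly while watching the force.

>>> play_rows(delta_pos=[[0.001, 0, 0.005], [0.001, 0, 0.01], [0.001, 0, 0.015], [0.001, 0, 0.02], [0.001, 0, 0.022]], dr=[[0, 0, 0], [0, 0, 0], [0, 0, 0], [0, 0, 0], [0, 0, 0]], jaw=[-1, -1, -1, -1, -1])

```text
time: 18.92
ee_pos: [0.5415, -0.2677, 0.2347]
eef_rot: [0.013, 0.982, -0.074, 0.174]
wrist_force: [0.2, -0.1, -1.6]
finger_gap: 0.0273
gripper_force: 54.1
```

>>> play_rows(delta_pos=[[0, 0, 0], [0, 0, 0], [0, 0, 0], [0, 0, 0]], dr=[[0, 0, 0], [0, 0, 0], [0, 0, 0], [0, 0, 0]], jaw=[-1, -1, -1, -1])

```text
time: 19.25
ee_pos: [0.5416, -0.2679, 0.2353]
eef_rot: [0.013, 0.982, -0.074, 0.174]
wrist_force: [0.4, -0.3, -1.7]
finger_gap: 0.0271
gripper_force: 54.1
```

```bash
python3 t.py .0
```

```text
target [ 0.5429 -0.2684  0.2327] dpos [0.001  0.0009 0.0073] dr [-0.0005 -0.0005  0.0013]
tip now [ 0.5753 -0.273   0.1387] height 0.002927585004878238 lat ux -0.00025418886259767745 lat uy 0.0004834768265906389 F.n -1.7083102227138878 t 19.25
```

>>> play_rows(delta_pos=[[0, 0, 0.0025], [0, 0, 0.0025], [0, 0, 0.0025]], dr=[[0, 0, 0], [0, 0, 0], [0, 0, 0]], jaw=[-1, -1, -1])

```text
time: 19.5
ee_pos: [0.5419, -0.2679, 0.2342]
eef_rot: [0.013, 0.982, -0.074, 0.174]
wrist_force: [-0.5, 0.2, -1.1]
finger_gap: 0.0269
gripper_force: 54.1
```

```bash
python3 t.py .0
```

```text
target [ 0.5429 -0.2684  0.2327] dpos [0.0013 0.001  0.0045] dr [-0.0005 -0.0004  0.0013]
tip now [ 0.5756 -0.273   0.1376] height 0.001803506894632853 lat ux -0.0003746938530351161 lat uy 0.0005761580579518668 F.n -0.8764311864245766 t 19.5
```

>>> play_rows(delta_pos=[[0, 0, 0.0025], [0, 0, 0.0025], [0, 0, 0.0025]], dr=[[0, 0, 0], [0, 0, 0], [0, 0, 0]], jaw=[-1, -1, -1])

```text
time: 19.75
ee_pos: [0.5422, -0.2679, 0.2333]
eef_rot: [0.013, 0.982, -0.074, 0.174]
wrist_force: [0.1, 0.0, -1.2]
finger_gap: 0.0274
gripper_force: 54.1
```

```bash
python3 t.py .0
```

```text
target [ 0.5429 -0.2684  0.2327] dpos [0.0013 0.0011 0.0019] dr [-0.0005 -0.0004  0.0013]
tip now [ 0.576  -0.273   0.1366] height 0.0007778611613679584 lat ux -0.0003828360573669621 lat uy 0.0006240473183642865 F.n -1.1438531215479615 t 19.75
```

```bash
cat > f.py <<'E'
from t import *
F=[]
for i in range(8): robot.capture('wrist'); F.append(robot.sense()['wrist_force']@n)
print('Fn mean',np.mean(F).round(3),'sd',np.std(F).round(3)); plan(0)
E
python3 f.py
```

```text
Fn mean -1.474 sd 0.602
target [ 0.5429 -0.2684  0.2327] dpos [0.0012 0.001  0.0022] dr [-0.0005 -0.0005  0.0013]
tip now [ 0.576  -0.2731  0.1367] height 0.0008718027169699806 lat ux -0.00031919504975463003 lat uy 0.0005458182349505748 F.n -1.1473302093286213 t 20.15
```

>>> play_rows(delta_pos=[[0.0005, 0.0005, 0.0025], [0.0005, 0.0005, 0.005], [0.0005, 0.0005, 0.005]], dr=[[0, 0, 0], [0, 0, 0], [0, 0, 0]], jaw=[-1, -1, -1])

```text
time: 20.4
ee_pos: [0.5431, -0.2683, 0.2315]
eef_rot: [0.013, 0.982, -0.074, 0.174]
wrist_force: [0.7, 0.5, -0.3]
finger_gap: 0.027
gripper_force: 54.2
```

```bash
python3 f.py
```

```text
Fn mean -0.491 sd 0.364
target [ 0.5429 -0.2684  0.2327] dpos [ 0.0004  0.0005 -0.0027] dr [-0.0005 -0.0005  0.0013]
tip now [ 0.5769 -0.2734  0.135 ] height -0.001071030660356357 lat ux -3.6780749627481004e-06 lat uy 0.0003286251732104315 F.n -0.2472478384703718 t 20.8
```

Contact was made close to the predicted height, with about 1 mm of compression. Pushing 4 mm more.

>>> play_rows(delta_pos=[[0, 0, 0.0025], [0, 0, 0.005], [0, 0, 0.0075], [0, 0, 0.0095], [0, 0, 0.0095]], dr=[[0, 0, 0], [0, 0, 0], [0, 0, 0], [0, 0, 0], [0, 0, 0]], jaw=[-1, -1, -1, -1, -1])

```text
time: 21.22
ee_pos: [0.5444, -0.2685, 0.2279]
eef_rot: [0.013, 0.982, -0.074, 0.174]
wrist_force: [-1.6, 0.7, 0.6]
finger_gap: 0.0273
gripper_force: 54.2
```

```bash
sed -i 's/range(8)/range(20)/' f.py; python3 f.py; python3 chk.py c4.png
```

```text
Fn mean 1.112 sd 0.657
target [ 0.5429 -0.2684  0.2327] dpos [ 0.0006  0.0005 -0.0123] dr [-0.0005 -0.0005  0.0013]
tip now [ 0.5782 -0.2736  0.1313] height -0.004933969828890781 lat ux -5.5824005049691025e-05 lat uy 0.0003473022400890638 F.n 0.9792053561726781 t 22.2167
top tip [457.6 199.3] spot [458.7 200. ] axis30 [471.9 211.2]
  slab 0.03 18 tool x [-0.006   0.0048] y [-0.0093 -0.0059]
  slab 0.05 42 tool x [-0.0053  0.0064] y [-0.0093 -0.0019]
  slab 0.07 35 tool x [-0.0067  0.006 ] y [-0.0089 -0.0005]
  slab 0.09 252 tool x [-0.0176  0.0179] y [-0.0182  0.0154]
crop 423 165
side tip [336.3 330.3] spot [335.8 329.5] axis30 [326.4 316. ]
  slab 0.03 14 tool x [-0.0055  0.004 ] y [0.0063 0.0091]
  slab 0.05 41 tool x [-0.0078  0.006 ] y [0.0027 0.0091]
  slab 0.07 36 tool x [-0.0073  0.0058] y [0.0006 0.0091]
  slab 0.09 254 tool x [-0.0178  0.0179] y [-0.0137  0.0177]
crop 300 294
```

View pics/c4.png

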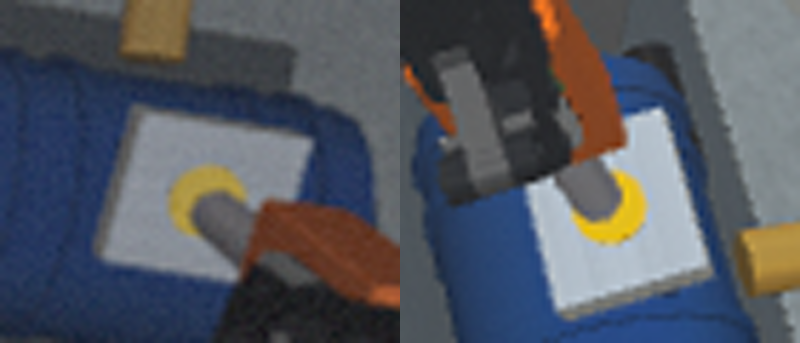

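The tip sits on the yellow disc in both views, crop px (207,208) and (605,205). The normal force is 2.8 N above the free-hanging reading and the compression about 5 mm. Handing in.

```bash
python3 -c "
from rig import robot
print(robot.sign_off())"
```

```text
the job is handed in; nothing more can be done
None
```

I wound the key clockwise to its stop in three part turns and handed the job in with the orange gauge held square on the yellow spot, its tip about 5 mm (half-way) in at about 2.8 N; no verdict came back.

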